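# Rack the spare stub shaft, mesh the long one in the gearbox and hold it home

## Task

Two splined steel stub shafts stand loose on the bench, alike except for length. First put the short one upright into the free hole of the rack's low row, beside its twin, until its collar rests on the wood, and let it go; then take the long one, turn it until its splines mesh with the hub on the gearbox, slide it down until its collar sits on the hub face against the spring, and keep it pressed fully home for two seconds so that it could be locked. Finish while still holding the long shaft pressed home, and leave everything else on the bench where it is.

Things in the scene. Friction and masses are not known exactly. Their poses are not given: they have to be found in the camera images.
- short_shaft: loose short steel stub shaft, standing upright, 0.33 kg. From the foot up: four splines in a cross (each 9 wide, 32 mm across, the lowest 4 mm narrowed to 6.5 wide and 29 across) 35 mm long, a round collar 42 mm in diameter and 8 mm thick, a square head 22 x 22 mm and 40 mm tall; 83 mm in all. Origin at the centre of the foot, z up along the shaft; x and y run along the splines and square to the head's flats.
- long_shaft: loose long steel stub shaft, standing upright, about 0.4 kg: the same shape, but splines 55 mm long and 103 mm in all. Origin at the centre of the foot, z up along the shaft; x and y run along the splines and square to the head's flats.
- rack: fixed wooden rack with two steps, 160 x 165 mm. Origin under its centre, z up. The low step, on its -x half, is 40 mm high, the high step, on its +x half, 60 mm. Each has two vertical round through holes 37 mm in diameter, at x -40 (low) or +40 (high) and y -40 and +40 mm. A shaft in its own row hangs by its collar, which rests on the step. The low hole at y +40 and the high hole at y -40 hold shafts, the low hole at y -40 and the high one at y +40 are free.
- low_free (a point): centre of the mouth of the free hole in the rack's low step (the short shaft's place), 40 mm above the bench; axes of the rack, z up
- short_twin: short shaft already standing in the low step of the rack, to be left there; origin at the centre of its foot, z up
- long_twin: long shaft already standing in the high step of the rack, to be left there; origin at the centre of its foot, z up
- gearbox: fixed aluminium gearbox, 160 x 150 mm, 60 mm high, with a round steel hub 68 mm in diameter on top; origin under its centre, z up
- hub_mouth (a point): centre of the hub's top face, 90 mm above the bench; z up, x and y along the four slots of its cross-shaped splined bore and turning with the hub. Slots 12 mm wide, 35 mm across, splined over the upper 30 mm and wide below. A shaft fits in any of four positions 90 degrees apart. With the long shaft home its collar rests on this face and its foot lies 55 mm below it.
- hub (a joint): turn of the hub about the vertical in the gearbox (rad, counter-clockwise from above, -0.78 to 0.78); friction of about 0.2 N m keeps it where it is
- thrust (a joint): travel of the sprung thrust plate in the bore under the hub (m, 0 at rest, grows downwards, at most 0.012). At rest it lies 47 mm below the hub's top face; it takes 9 N to start and 14 N at 0.008, where the long shaft is home, so the shaft rises again if it is not pressed down.
- washer: bystander: flat steel washer, 42 mm across, 5 mm thick, lying on the bench; origin under its centre
- bearing: bystander: dark steel bearing ring, 38 mm across, 12 mm thick, lying on the bench; origin under its centre
- spacer: bystander: steel spacer, 26 mm in diameter, 28 mm tall, standing on the bench; origin under its centre
Not all that is in view belongs to the job. Leave any orange or turquoise look-alike of the short_shaft alone.

How it is judged:
On the way, in this order (a step that is already met when the one before it is completed fails the run):
1. the short shaft hangs upright in the free low hole, collar on the wood, and is let go (horizontal distance between short_shaft and low_free below 0.005 m and z of short_shaft in the frame of low_free below -0.032 m and angle between short_shaft's own z axis and vertical below 0.08 rad and contact force between the fingers and short_shaft below 0.1 N), for 0.2 s.
2. the long shaft is meshed and pressed fully home for two seconds (horizontal distance between long_shaft and hub_mouth below 0.003 m and z of long_shaft in the frame of hub_mouth below -0.053 m and value of joint thrust above 0.0055 m and contact force between the fingers and long_shaft above 2 N), for 1.8 s.
At the end, for the whole second after the job is handed in: Long shaft upright, meshed, within 3 mm of the hub axis, collar within 2 mm of the hub face, thrust plate down over 5.5 mm, fingers still on it with over 2 N; short shaft released in the free low hole, within 5 mm of its axis, collar within 3 mm of the wood, upright (all of step 2 and angle between long_shaft's own z axis and vertical below 0.06 rad and linear speed of long_shaft below 0.02 m/s and horizontal distance between short_shaft and low_free below 0.005 m and z of short_shaft in the frame of low_free below -0.032 m and angle between short_shaft's own z axis and vertical below 0.08 rad); the arm keeps its last pose, push and grip.
It fails at once if a shaft of the rack is pulled out or knocked (distance of any of short_twin, long_twin from where it was at the start of the episode above 0.015 m).
It fails at once if a bystander is shifted by more than 30 mm (distance of any of washer, bearing, spacer from where it was at the start of the episode above 0.03 m).
It also fails if it takes over 64 s, if anything falls off the work surface, if the arm or the gripper's body presses on something with over 40 N, if the wrist force passes 120 N, or if a joint passes its speed limit or range.

## Robot

A 6-joint arm with a two-finger parallel gripper is mounted at the origin on the work surface. World frame = base frame: x ahead of the robot, y to its left, z up, the work surface at z = 0. Lengths are in m, angles in rad, forces in N, time in s.
With the tool pointing down it reaches from about 0.325 to 0.9 m from the base axis. Payload 6.1 kg.
Tool frame: the origin (TCP) lies midway between the tips of the shut fingers; the grasp point (between the pads) lies 19 mm behind it; x points along the fingers, y is the direction in which the jaws open and shut, and the axes are right-handed (so a half turn about x gives the same grasp; the last joint's range is limited). The gripper opens to 85 mm and grips with 20 to 120 N. Pads are 22 mm wide; open, the fingers measure 114 mm over their backs; the gripper's body (76 mm by 85 mm) begins 54 mm behind the grasp point. The pads swing forward as they close: fully open they stand 13 mm farther back than shut.
Start: joints at [-1.469, 0.22, 1.526, -0, 1.395, -0.126], TCP at [0.141, -0.609, 0.231] pointing down, gripper open.
Joint ranges: [-2.98, 2.98], [-0.91, 2.08], [0.09, 2.57], [-1.24, 4.39], [0.2, 2.65], [-2.68, 2.68]. Speed limits (rad/s): [2.57, 2.57, 3.01, 3.14, 3.14, 3.14].

## Interface

Orientations are given as [roll, pitch, yaw] about the fixed x, y, z axes, in that order (R = Rz(yaw) Ry(pitch) Rx(roll)).
In Python, from plant import movep, move_l, set_joints, gripper_to, hold, inverse_kinematics, observe, get_image, get_calibration, Unreachable, job_done gives the robot as it stands. Calls block until the motion is done:
- movep(position, orientation): joint-space move of the TCP to a pose.
- move_l(position, feed=0.15, rotation=None, max_force=None): straight line of the TCP; rotation=None keeps the orientation; feed is the mean speed in m/s. With max_force (N) it stops when the force on the tool has changed by that much, and returns True; else False.
- set_joints(angles): joint-space move.
- gripper_to(opening, f_grip=None): finger opening in m; f_grip is the grip in N (None keeps the last); returns when the fingers have stopped.
- hold(seconds).
- inverse_kinematics(position, orientation): joint angles nearest the present ones, or None.
- observe(): the state.
- get_image(name): name is "scene" or "top" or "wrist"; returns (picture, depth): 400x640x3 uint8, red, green, blue; 400x640 float32, m along the optical axis (not along the pixel's ray), 0 where there is no reading.
- get_calibration(name): a dict with "intrinsics" (3x3 intrinsics, pixels), "dist_coeffs" ([k1, k2, p1, p2, k3] as OpenCV has them; the pictures are not rectified), "world_from_camera" (4x4, takes a point from camera to world coordinates). Camera axes: x right, y down, z forward; pixel columns grow to the right and rows downward; lengths in m; the calibration is good to about 2 mm. A picture is of the moment at which its call begins: read the wrist's pose just before it. get_calibration takes no time and is no camera call; for the wrist camera it gives the pose at the moment of the call.
A pose or a line that the arm cannot do raises Unreachable and nothing moves.
- job_done(): hands the job in, once; it reports no verdict.
The state is a dict: "time_s": time; "q": joint angles; "joint_velocities": joint speeds; "joint_torque": joint torques, N m; "eef_pos": TCP position; "tcp_rot": TCP orientation; "ft_force": force on the tool from outside, world axes, zero at the start; "torque": the same for the moment, N m; "opening": finger opening in m.
Only numpy, scipy, OpenCV 4.12 (cv2) and the standard library are available. Lean on these libraries where they do the work, as an engineer would, in place of code of your own. Each camera call takes 0.05 s, during which the arm holds its last target. There are 200 camera calls.

## Working session

There is one attempt and no reset: what is moved stays moved. The work goes in short steps, each a Python script; the robot and the scene stay as the last script left them, time stands still between calls to the robot, and variables do not carry over. Pictures are saved under pics/ and viewed, about 8 in all and at most 12, crops included, and the job is handed in when it is done.

```bash
mkdir -p pics; ls; python3 - <<'E'
from plant import *
import cv2,numpy as np
for n in ("top","scene"):
    im,d=get_image(n); np.savez(f"pics/{n}0.npz",im=im,d=d)
    cv2.imwrite(f"pics/{n}0.png",im[...,::-1])
    c=get_calibration(n); print(n,c["intrinsics"],c["dist_coeffs"],c["world_from_camera"])
s=observe();print(s["time_s"],s["tcp_rot"],s["opening"],s["ft_force"])
E
```

```text
pics
top [[489.50676459   0.         323.78204635]
 [  0.         489.50676459 189.54463945]
 [  0.           0.           1.        ]] [0.01485738 0.         0.         0.         0.        ] [[-0.01965595 -0.99381478  0.10929698  0.47256879]
 [-0.99942829  0.02253856  0.02520144 -0.02609308]
 [-0.02750896 -0.10873914 -0.99368962  1.21953511]
 [ 0.          0.          0.          1.        ]]
scene [[368.0335983    0.         317.70515639]
 [  0.         368.0335983  201.32762197]
 [  0.           0.           1.        ]] [-0.05197519  0.          0.          0.          0.        ] [[ 0.5975265   0.62813296 -0.49840854  0.9961528 ]
 [ 0.80183367 -0.46420294  0.37626905 -0.31408113]
 [ 0.00498428 -0.62447147 -0.78103171  0.73354223]
 [ 0.          0.          0.          1.        ]]
0.1 [-1.70638441  1.56904337  1.66296803] 0.08557581642959246 [ 0.29108572 -0.96915183 -0.4253506 ]
```

View pics/top0.png

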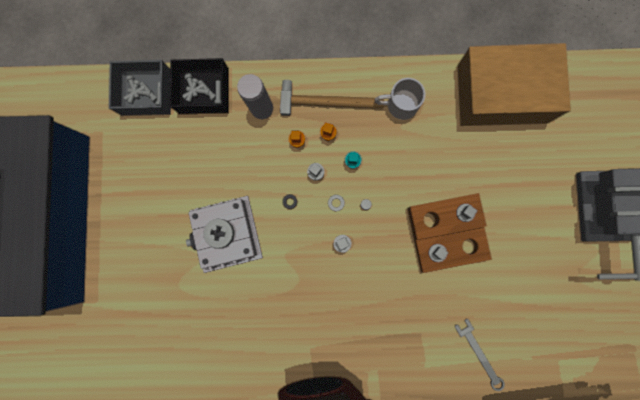

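View pics/scene0.png

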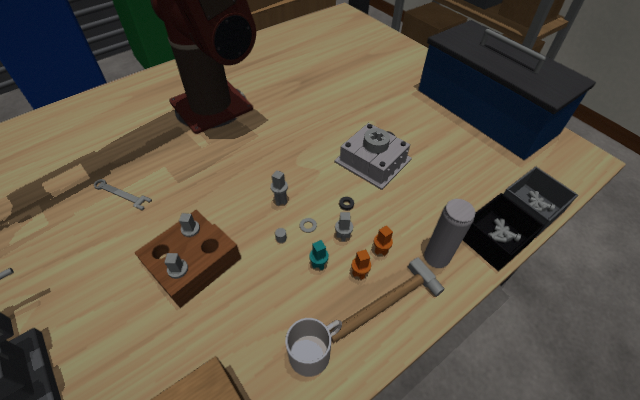

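Grey candidates for the two loose shafts are at top (316,172) and (342,244), which are scene (344,225) and (279,187). The orange pair at (297,139) and (328,132) and the turquoise one at (353,160) are look-alikes. Depth heights will tell long from short and low step from high.

```bash
cat > h.py <<'E'
from plant import *
import cv2,numpy as np
from scipy.spatial.transform import Rotation as R
def rays(c,px):
    px=np.asarray(px,float).reshape(-1,1,2)
    u=cv2.undistortPoints(px,c["intrinsics"],c["dist_coeffs"]).reshape(-1,2)
    return np.c_[u,np.ones(len(u))]
def onplane(c,px,z):
    T=c["world_from_camera"]; r=rays(c,px)@T[:3,:3].T; o=T[:3,3]
    return o+r*((z-o[2])/r[:,2])[:,None]
def cloud(c,d):
    h,w=d.shape; vv,uu=np.mgrid[:h,:w]
    r=rays(c,np.c_[uu.ravel(),vv.ravel()])*d.reshape(-1,1)
    T=c["world_from_camera"]; return (r@T[:3,:3].T+T[:3,3]).reshape(h,w,3)
E
python3 - <<'E'
from h import *
z=np.load("pics/top0.npz"); im,d=z["im"],z["d"]; c=get_calibration("top"); P=cloud(c,d)
print("bench",np.median(P[280:320,330:420,2]))
for n,(u,v) in dict(A=(316,172),B=(342,244),tw1=(466,213),tw2=(438,253),turq=(353,160),or1=(297,139),or2=(328,132),washer=(336,203),bear=(290,201),spac=(366,204)).items():
    w=P[v-14:v+15,u-14:u+15].reshape(-1,3); zt=np.percentile(w[:,2],99.5); s=w[w[:,2]>zt-.008]
    print(n,zt.round(4),np.median(s,0).round(4),len(s))
for n,(u,v) in dict(up=(447,229),up2=(418,213),lo=(455,252),lo2=(425,262)).items(): print(n,np.median(P[v-2:v+3,u-2:u+3].reshape(-1,3),0).round(4))
a=cv2.resize(im[150:260,270:380],None,fx=5,fy=5,interpolation=3);b=cv2.resize(im[185:285,180:265],None,fx=2.5,fy=2.5,interpolation=3)
cr=np.zeros((550,800,3),np.uint8);cr[:550,:550]=a;cr[:b.shape[0],550:550+b.shape[1]]=b
e=cv2.resize(im[185:280,400:500],None,fx=2.5,fy=2.5,interpolation=3);cr[260:260+e.shape[0],550:800]=e
cv2.imwrite("pics/c1.png",cr[...,::-1])
E
```

```text
bench -0.0007163113114633246
A 0.0851 [0.6474 0.0244 0.082 ] 89
B 0.1057 [ 0.4726 -0.0366  0.1022] 95
tw1 0.1128 [ 0.5386 -0.3263  0.1076] 87
tw2 0.0919 [ 0.4459 -0.261   0.0875] 95
turq 1.2195 [ 0.4726 -0.0261  1.2195] 7
or1 0.9933 [ 0.4726 -0.0261  1.2195] 5
or2 0.0864 [ 0.7446 -0.008   0.0819] 87
washer 0.0104 [ 0.5741 -0.0252  0.0042] 212
bear 0.0161 [0.5785 0.0915 0.0117] 127
spac 0.9823 [ 0.4726 -0.0261  1.2195] 5
up [ 0.5005 -0.2839  0.0597]
up2 [ 0.5394 -0.2173  0.0598]
lo [ 0.4463 -0.3044  0.0392]
lo2 [ 0.424  -0.2328  0.0393]
```

View pics/c1.png

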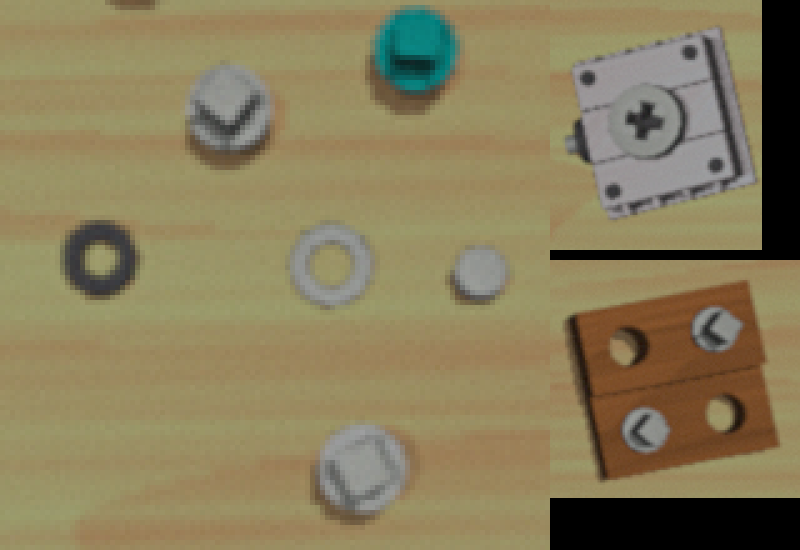

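A's top is at 83 mm, so it is the short shaft. B's top is at 103 mm, so it is the long one. The low step is the lower half in the image (z 0.039), with its free hole at (470,246). Next, where the wrist camera sits on the tool, plus first estimates of the hole, hub and heads.

```bash
cat >> h.py <<'E'
def down(a):  # tool down, jaw axis at world angle a
    y=np.array([np.cos(a),np.sin(a),0]); x=np.array([0,0,-1.]); 
    return R.from_matrix(np.c_[x,y,np.cross(x,y)]).as_euler("xyz")
E
python3 - <<'E'
from h import *
s=observe(); Rt=R.from_euler("xyz",s["tcp_rot"]).as_matrix(); c=get_calibration("wrist"); T=c["world_from_camera"]
print("cam in tool",Rt.T@(T[:3,3]-s["eef_pos"]),"\n",(Rt.T@T[:3,:3]).round(3)); print(c["intrinsics"],c["dist_coeffs"]); print("tool y",Rt[:,1].round(3))
z=np.load("pics/top0.npz"); im,d=z["im"],z["d"]; c=get_calibration("top"); P=cloud(c,d)
print("hole",onplane(c,[[470,246]],.04),"hub",onplane(c,[[219,233]],.09))
def rect(u,v,lo,hi,r):
    m=np.zeros(d.shape,bool);m[v-r:v+r,u-r:u+r]=1
    w=P[m&(P[...,2]>lo)&(P[...,2]<hi)][:,:2]; return cv2.minAreaRect((w*1000).astype(np.float32)),len(w)
print("short",rect(316,172,.078,.088,14),"long",rect(342,244,.098,.108,14))
print("hub",rect(219,233,.083,.096,30))
m=(P[...,2]>.034)&(P[...,2]<.066);m[:,:400]=0;m[:,500:]=0;m[:185]=0;m[285:]=0
print("rack",cv2.minAreaRect((P[m][:,:2]*1000).astype(np.float32)))
from plant import inverse_kinematics as ik
for p in [(.647,.024,.25),(.4726,-.0366,.25),(.46,-.33,.25),(.52,.24,.25)]:
    print(p,[(a,np.round(ik(p,down(np.radians(a))),2).tolist() if ik(p,down(np.radians(a))) is not None else None) for a in (0,45,90,135,180)])
E
```

```text
cam in tool [-1.42529785e-01  1.04344625e-04 -7.02312365e-02] 
 [[-0.    -0.272  0.962]
 [ 1.    -0.001 -0.   ]
 [ 0.001  0.962  0.272]]
[[339.89165175   0.         323.74125784]
 [  0.         339.89165175 198.6465931 ]
 [  0.           0.           1.        ]] [-0.0582237  0.         0.         0.         0.       ]
tool y [ 0.226 -0.974 -0.002]
hole [[ 0.45976736 -0.34037221  0.04      ]] hub [[0.50127188 0.24678013 0.09      ]]
short (((647.768798828125, 23.971946716308594), (22.084810256958008, 22.062963485717773), 51.207801818847656), 88) long (((471.97686767578125, -36.42481231689453), (21.161773681640625, 21.32790184020996), 25.340866088867188), 92)
hub (((501.4993591308594, 250.68954467773438), (66.81494140625, 64.70245361328125), 89.20463562011719), 559)
rack ((492.63714599609375, -294.6990661621094), (160.1307373046875, 168.89727783203125), 9.727624893188477)
(0.647, 0.024, 0.25) [(0, [-0.08, 0.26, 1.44, 0.0, 1.44, -0.08]), (45, [-0.08, 0.26, 1.44, 0.0, 1.44, -0.87]), (90, [-0.08, 0.26, 1.44, 0.0, 1.44, -1.66]), (135, [-0.08, 0.26, 1.44, 0.0, 1.44, -2.44]), (180, None)]
(0.4726, -0.0366, 0.25) [(0, [-0.24, -0.16, 1.88, 0.0, 1.42, -0.24]), (45, [-0.24, -0.16, 1.88, 0.0, 1.42, -1.03]), (90, [-0.24, -0.16, 1.88, 0.0, 1.42, -1.81]), (135, [-0.24, -0.16, 1.88, 0.0, 1.42, -2.6]), (180, None)]
(0.46, -0.33, 0.25) [(0, [-0.76, 0.07, 1.66, 0.0, 1.41, -0.76]), (45, [-0.76, 0.07, 1.66, 0.0, 1.41, -1.55]), (90, [-0.76, 0.07, 1.66, 0.0, 1.41, -2.33]), (135, None), (180, [-0.76, 0.07, 1.66, 0.0, 1.41, 2.38])]
(0.52, 0.24, 0.25) [(0, [0.29, 0.08, 1.64, -0.0, 1.41, 0.29]), (45, [0.29, 0.08, 1.64, -0.0, 1.41, -0.49]), (90, [0.29, 0.08, 1.64, -0.0, 1.41, -1.28]), (135, [0.29, 0.08, 1.64, -0.0, 1.41, -2.06]), (180, None)]<sys>:0: UserWarning: Gimbal lock detected. Setting third angle to zero since it is not possible to uniquely determine all angles.
```

```bash
cat >> h.py <<'E'
def look(n,xy,z,a):
    movep([xy[0],xy[1],z],down(np.radians(a))); hold(.15)
    c=get_calibration("wrist"); im,d=get_image("wrist")
    np.savez(f"pics/{n}.npz",im=im,d=d,T=c["world_from_camera"]); s=observe(); print(n,s["time_s"],np.round(s["eef_pos"],4),s["ft_force"].round(2))
def load(n):
    z=np.load(f"pics/{n}.npz"); c=get_calibration("wrist"); c=dict(c); c["world_from_camera"]=z["T"]; return z["im"],z["d"],c
E
python3 -W ignore - <<'E'
from h import *
look("w_hole",(.46,-.341),.23,-80)
look("w_long",(.472,-.0365),.2,-64.7)
look("w_hub",(.5015,.249),.2,-64.7)
look("w_short",(.6475,.024),.2,-38.8)
t=np.vstack([np.hstack([cv2.resize(load(n)[0],(400,250)) for n in r]) for r in (("w_hole","w_long"),("w_hub","w_short"))])
cv2.imwrite("pics/w1.png",t[...,::-1])
E
```

```text
w_hole 1.8417 [ 0.4594 -0.3419  0.23  ] [-0.87 -0.31  0.02]
w_long 3.2083 [ 0.4723 -0.0376  0.2001] [0.49 0.23 0.73]
w_hub 4.5167 [0.502  0.2477 0.2002] [-0.2   0.39 -0.51]
w_short 5.7583 [0.6472 0.0254 0.2003] [ 0.9  -0.49 -0.16]
```

View pics/w1.png

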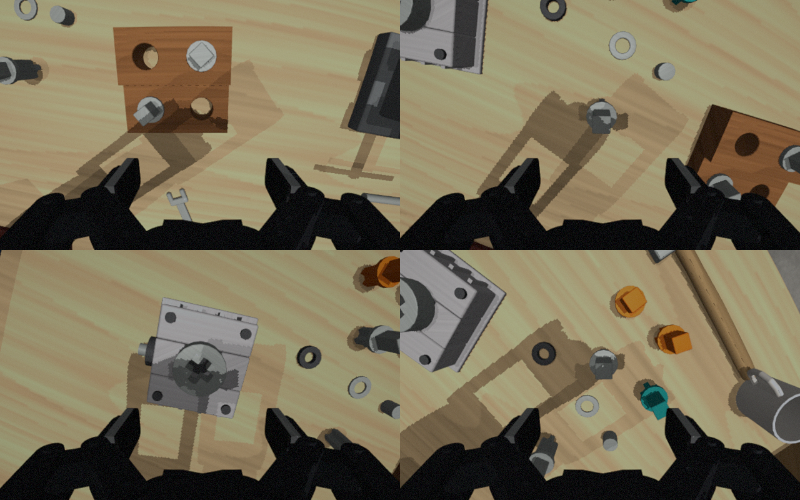

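Quadrants, in tile pixels: hole at (200,107), long shaft at (600,115), hub cross at (200,370), short shaft at (603,362). All are near the expected spot. Measuring them from the wrist depth and masks.

```bash
cat > meas.py <<'E'
from h import *
def head(n,xy,h,r=.02):
    im,d,c=load(n); P=cloud(c,d); m=(np.hypot(P[...,0]-xy[0],P[...,1]-xy[1])<r)&(abs(P[...,2]-h)<.003)
    r=cv2.minAreaRect((P[m][:,:2]*1000).astype(np.float32)); print(n,"n",m.sum(),"z",np.median(P[m][:,2]).round(4),r); return r
def bore(n,xy,h,R0):
    """pixels inside R0 of the mouth not on the plane h -> cast on plane h"""
    im,d,c=load(n); hh,ww=d.shape; vv,uu=np.mgrid[:hh,:ww]
    Q=onplane(c,np.c_[uu.ravel(),vv.ravel()],h).reshape(hh,ww,3); P=cloud(c,d)
    m=(np.hypot(Q[...,0]-xy[0],Q[...,1]-xy[1])<R0)&(P[...,2]<h-.004)&(d>0)
    return Q[m][:,:2],P,Q
E
python3 -W ignore - <<'E'
from meas import *
head("w_long",(.472,-.0365),.103); head("w_short",(.6475,.024),.083)
q,P,Q=bore("w_hole",(.46,-.341),.04,.03)
print("hole n",len(q),cv2.minEnclosingCircle((q*1000).astype(np.float32)),cv2.minAreaRect((q*1000).astype(np.float32)),q.mean(0))
q,P,Q=bore("w_hub",(.5015,.249),.09,.026)
print("hub n",len(q),q.mean(0),cv2.minEnclosingCircle((q*1000).astype(np.float32)))
m=(abs(P[...,2]-.09)<.003)&(np.hypot(P[...,0]-.5015,P[...,1]-.249)<.045)
print("hub disc",P[m][:,2].mean(),cv2.minEnclosingCircle((P[m][:,:2]*1000).astype(np.float32)),cv2.minAreaRect((P[m][:,:2]*1000).astype(np.float32)))
c0=q.mean(0)
for c0 in (q.mean(0),np.array(cv2.minEnclosingCircle((P[m][:,:2]*1000).astype(np.float32))[0])/1000):
    v=q-c0; v=v[np.hypot(*v.T)>.009]; a=np.arctan2(v[:,1],v[:,0]); print("slot yaw",np.degrees(np.angle(np.exp(4j*a).mean())/4),abs(np.exp(4j*a).mean()))
im,d,c=load("w_hub"); cr=cv2.resize(im[120:250,230:420],None,fx=4,fy=4,interpolation=2); cv2.imwrite("pics/hub.png",cr[...,::-1])
s=observe();print(s["eef_pos"],s["time_s"])
E
```

```text
w_long n 866 z 0.1027 ((473.6051025390625, -35.80931091308594), (22.051198959350586, 21.5741024017334), 24.532230377197266)
w_short n 747 z 0.0827 ((649.3807983398438, 24.664215087890625), (21.729984283447266, 21.71603775024414), 51.40479278564453)
hole n 1012 ((461.4226379394531, -339.6492004394531), 18.19814682006836) ((461.1852111816406, -339.9246826171875), (35.55979919433594, 35.87260437011719), 8.977231979370117) [ 0.46153915 -0.33963176]
hub n 1029 [0.50369302 0.25242297] ((503.4849853515625, 252.48936462402344), 17.030752182006836)
hub disc 0.08973464060130809 ((503.17266845703125, 252.0807647705078), 33.894386291503906) ((503.2521057128906, 252.192138671875), (66.74551391601562, 66.83802795410156), 73.28595733642578)
slot yaw -11.242677069941147 0.49370216225131225
slot yaw -11.270545838324878 0.49288498823903626
[0.64721137 0.0254296  0.20026028] 5.7583
```

View pics/hub.png

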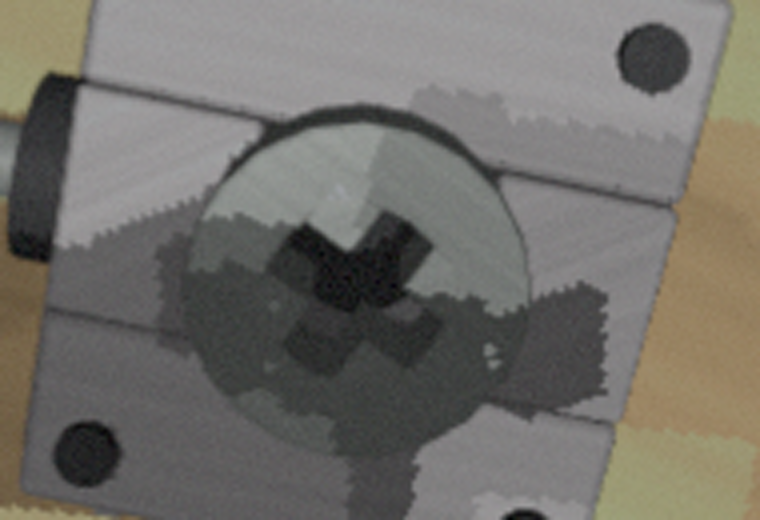

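The wrist and top cameras agree within their 2 mm calibration. The hub slot yaw is -11.2° and the short shaft's flats are at 51.4°. Grasping the short shaft, correcting the arm's roughly 1 mm lag from `eef_pos`, then looking at the held collar.

```bash
cat >> h.py <<'E'
def fine(p,a=None,feed=.15,n=2,**k):
    """line to p, then re-command with the observed lag added"""
    p=np.array(p,float); cmd=p.copy()
    for i in range(n):
        move_l(cmd,feed if i==0 else .05,rotation=None if a is None else down(np.radians(a)),**k); hold(.1)
        e=p-observe()["eef_pos"]
        if np.linalg.norm(e)<4e-4: break
        cmd=cmd+e
    return observe()
def st(t=""):
    s=observe(); print(t,round(s["time_s"],2),np.round(s["eef_pos"],4),"F",s["ft_force"].round(1),"M",s["torque"].round(2),"op",round(s["opening"],4),"yaw",np.degrees(R.from_euler("xyz",s["tcp_rot"]).as_matrix()[:2,1]).round(1)/57.3)
E
python3 -W ignore - <<'E'
from h import *
gripper_to(.05,60)
A=-38.6; x,y=.6487,.0243
fine((x,y,.12),A); st("above"); fine((x,y,.048),A,feed=.08); st("down")
gripper_to(.0,60); st("grip")
fine((x,y,.16),A,n=1); st("lift")
movep([.4607,-.3402,.2],down(np.radians(-80))); st("over hole")
fine((.4607,-.3402,.16),-80); st()
look("w_held",(.4607,-.3402),.16,-80)
cv2.imwrite("pics/held.png",load("w_held")[0][...,::-1])
E
```

```text
above 7.33 [0.6476 0.0244 0.1185] F [-0.1 -0.  -0.6] M [-0.01 -0.03  0.  ] op 0.0499 yaw [ 0.78184991 -0.62303665]
down 8.81 [0.648  0.0244 0.0472] F [0.9 0.2 0.2] M [ 0.04 -0.01 -0.04] op 0.0504 yaw [ 0.78184991 -0.62303665]
grip 9.17 [0.6482 0.0243 0.0472] F [ 0.7 -0.4  1.2] M [-0.04 -0.03 -0.02] op 0.0212 yaw [ 0.78184991 -0.62303665]
lift 10.17 [0.6475 0.0244 0.158 ] F [ 0.2  0.4 -3.3] M [0.03 0.   0.1 ] op 0.0213 yaw [ 0.78184991 -0.62303665]
over hole 11.69 [ 0.4613 -0.3394  0.1998] F [ 0.6 -0.6 -3.6] M [ 0.02  0.04 -0.  ] op 0.0214 yaw [ 0.17452007 -0.98429319]
 12.56 [ 0.4599 -0.3402  0.1593] F [-0.6  0.  -2.6] M [-0.03  0.01  0.04] op 0.021 yaw [ 0.17277487 -0.98429319]
w_held 13.0083 [ 0.4607 -0.3402  0.16  ] [ 1.36 -0.25 -3.49]
```

View pics/held.png

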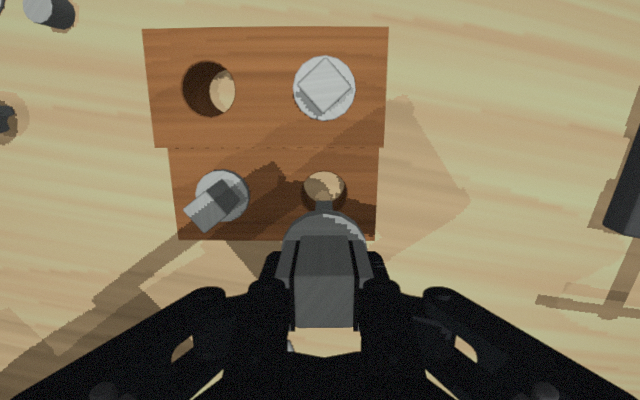

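The picture shows the shaft held upright, its collar arc top at (325,212), and the free hole at (325,190) partly behind it. Measuring the held collar against the TCP in this same camera to get the wrist-camera bias.

```bash
cat >> meas.py <<'E'
from scipy.optimize import least_squares
def arc(pts,r,c0):
    f=lambda c:np.hypot(pts[:,0]-c[0],pts[:,1]-c[1])-r
    s=least_squares(f,c0,loss="soft_l1",f_scale=3e-4); return s.x, np.sqrt(np.median(s.fun**2))
def edge(P,m):
    k=m.astype(np.uint8); cs,_=cv2.findContours(k,cv2.RETR_EXTERNAL,cv2.CHAIN_APPROX_NONE); c=max(cs,key=len)[:,0]; return c
def held(n,tcp,zc,r=.021):
    """centre of the held collar (top face at zc) in world by its visible outer arc"""
    im,d,c=load(n); P=cloud(c,d); v=P[...,:2]-tcp[:2]
    m=(abs(P[...,2]-zc)<.0035)&(np.hypot(v[...,0],v[...,1])<.028)
    e=edge(P,m); q=onplane(c,e,zc)[:,:2]; zz=c["world_from_camera"][:2,2]  # forward horiz
    f=zz/np.linalg.norm(zz); o=q-tcp[:2]; k=(o@f>.008)&(abs(o@np.array([-f[1],f[0]]))<.017)
    x,res=arc(q[k],r,tcp[:2]); o=x-tcp[:2]
    print(n,"n",m.sum(),"z",np.median(P[m][:,2]),"arc",k.sum(),"centre",x.round(4),"minus tcp",o.round(4),"fwd/side",(o@f).round(4),(o@np.array([-f[1],f[0]])).round(4),"res",res.round(5)); return x
E
python3 -W ignore - <<'E'
from meas import *
held("w_held",np.array([.4607,-.3402,.16]),.1558)
q,P,Q=bore("w_held",(.461,-.34),.04,.03)
im,d,c=load("w_held")
# far-side rim of the hole
t=np.array([.461,-.34]);f=c["world_from_camera"][:2,2];f=f/np.linalg.norm(f);o=q-t
m=((np.hypot(Q[...,0]-t[0],Q[...,1]-t[1])<.027)&(P[...,2]<.036)&(d>0))
e=edge(P,m);q=onplane(c,e,.04)[:,:2]; 
for lo in (0,.004):
    k=((q-t)@f>lo); print(lo,k.sum(),arc(q[k],.0185,t))
st()
E
```

```text
w_held n 1605 z 0.15557578368437902 arc 0 centre [ 0.4607 -0.3402] minus tcp [0. 0.] fwd/side 0.0 0.0 res nan
0 79 (array([ 0.46594905, -0.33874026]), np.float64(0.0022754306996723775))
0.004 69 (array([ 0.46623883, -0.33750082]), np.float64(0.003202705935292198))
 13.01 [ 0.4607 -0.3402  0.16  ] F [ 1.4 -0.3 -3.5] M [ 0.02 -0.01  0.  ] op 0.0215 yaw [ 0.17277487 -0.98429319]
```

```bash
sed -i 's|f=zz/np.linalg.norm(zz)|f=-zz/np.linalg.norm(zz)|' meas.py
python3 -W ignore - <<'E'
from meas import *
held("w_held",np.array([.4607,-.3402,.16]),.1558)
q,P,Q=bore("w_held",(.461,-.34),.04,.03)
im,d,c=load("w_held"); t=np.array([.461,-.34]);f=-c["world_from_camera"][:2,2];f=f/np.linalg.norm(f)
m=((np.hypot(Q[...,0]-t[0],Q[...,1]-t[1])<.026)&(P[...,2]<.038)&(d>0))
e=edge(P,m);q=onplane(c,e,.04)[:,:2]
for lo in (.004,.008): k=((q-t)@f>lo); print(lo,k.sum(),arc(q[k],.0185,t))
im,d,c=load("w_hole");P=cloud(c,d)  # whole rim, seen free
hh,ww=d.shape;vv,uu=np.mgrid[:hh,:ww];Q=onplane(c,np.c_[uu.ravel(),vv.ravel()],.04).reshape(hh,ww,3)
m=((np.hypot(Q[...,0]-t[0],Q[...,1]-t[1])<.026)&(P[...,2]<.038)&(d>0));q=onplane(c,edge(P,m),.04)[:,:2];print("free view",arc(q,.0185,t),arc(q[(q-t)@f>0],.0185,t))
E
```

```text
w_held n 1605 z 0.15557578368437902 arc 158 centre [ 0.4614 -0.3399] minus tcp [0.0007 0.0003] fwd/side 0.0007 0.0002 res 0.00097
0.004 56 (array([ 0.4602503 , -0.33990556]), np.float64(0.00020448791751183446))
0.008 46 (array([ 0.46027212, -0.33990745]), np.float64(0.0001952909855938958))
free view (array([ 0.46090057, -0.33969179]), np.float64(0.0006280783730473752)) (array([ 0.46032058, -0.33983555]), np.float64(0.0002450034252397032))
```

The bias is small. TCP target for the hole is (0.4598, -0.3402), which agrees with the top camera. Inserting.

```bash
python3 -W ignore - <<'E'
from h import *
X,Y=.4598,-.3402
fine((X,Y,.098),-80,feed=.12,n=3); st("pre")
e=np.array([X,Y])-observe()["eef_pos"][:2]
cmd=np.array([X,Y])+e
print(move_l([*cmd,.0515],feed=.03,max_force=8)); st("in")
E
```

```text
pre 14.47 [ 0.4597 -0.3401  0.0977] F [ 0.7 -0.1 -3.3] M [-0.02  0.   -0.04] op 0.0212 yaw [ 0.17452007 -0.98429319]
True
in 15.97 [ 0.4598 -0.3402  0.0522] F [-0.4 -0.3  5.9] M [-0.02  0.02 -0.06] op 0.0212 yaw [ 0.17277487 -0.98429319]
```

```bash
python3 -W ignore - <<'E'
from meas import *
gripper_to(.045); hold(.2); st("rel"); move_l([.4598,-.3402,.2],feed=.2)
look("w_rel",(.4598,-.3402),.23,-80); head("w_rel",(.4605,-.34),.088,.02)
A=-65.3; x,y=.4728,-.0361
movep([x,y,.16],down(np.radians(A))); st()
fine((x,y,.067),A,feed=.1,n=3); st("down")
gripper_to(0,110); st("grip")
fine((x,y,.2),A,n=1); st("lift")
H=(.5025,.2515); B=-101.2
movep([*H,.21],down(np.radians(B))); fine((*H,.18),B,n=3); st()
look("w_held2",H,.18,B)
cv2.imwrite("pics/held2.png",np.hstack([load("w_rel")[0],load("w_held2")[0]])[::1,:,::-1][:, :].repeat(1,0)[:, ::1][:,:] if 0 else cv2.resize(np.hstack([load("w_rel")[0][:,120:520],load("w_held2")[0][:,120:520]]),(800,400))[...,::-1])
E
```

```text
rel 16.52 [ 0.4584 -0.3388  0.0501] F [ 0.4  0.8 -0.5] M [ 0.   -0.04  0.02] op 0.0451 yaw [ 0.17277487 -0.98429319]
w_rel 17.8667 [ 0.4592 -0.3396  0.2282] [ 0.17 -0.07 -0.37]
w_rel n 641 z 0.0878 ((461.1786804199219, -339.5851745605469), (21.440004348754883, 21.637115478515625), 9.752140045166016)
 19.06 [ 0.4734 -0.037   0.1605] F [ 0.1  0.7 -0.1] M [ 0.01  0.02 -0.05] op 0.0447 yaw [ 0.41710297 -0.90924956]
down 20.94 [ 0.4728 -0.0361  0.0669] F [-0.1 -0.1 -0.1] M [ 0.03 -0.02 -0.  ] op 0.0451 yaw [ 0.41710297 -0.90924956]
grip 21.27 [ 0.473  -0.0361  0.0671] F [-0.7 -0.1  2.7] M [0.13 0.04 0.02] op 0.0208 yaw [ 0.41710297 -0.90924956]
lift 22.41 [ 0.4718 -0.0359  0.1985] F [ 0.5 -0.2 -3.7] M [ 0.03 -0.01 -0.01] op 0.0208 yaw [ 0.41710297 -0.90924956]
 24.68 [0.5024 0.2514 0.1796] F [-0.5 -0.1 -3.6] M [0.02 0.06 0.  ] op 0.0212 yaw [-0.19371728 -0.98080279]
w_held2 25.125 [0.5025 0.2515 0.1799] [-0.94  0.95 -3.02]
```

View pics/held2.png

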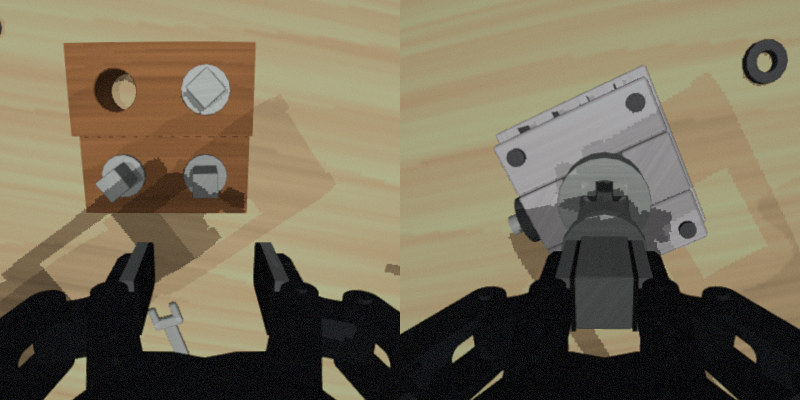

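On the left the short shaft hangs in the low hole, head top at z 0.088 as it should be, and released. On the right the long shaft is held above the hub. Measuring the held collar against the hub disc in this one image, to cancel the bias.

```bash
python3 -W ignore - <<'E'
from meas import *
t=np.array([.5025,.2515,.18]); held("w_held2",t,.176)
im,d,c=load("w_held2");P=cloud(c,d); t=t[:2]; f=-c["world_from_camera"][:2,2];f/=np.linalg.norm(f); g=np.array([-f[1],f[0]])
m=(abs(P[...,2]-.09)<.004)&(np.hypot(P[...,0]-t[0],P[...,1]-t[1])<.045)
q=onplane(c,edge(P,m),.09)[:,:2]; o=q-t
for lo in (.005,.012): k=(o@f>lo); x,r=arc(q[k],.034,t); print("hub",k.sum(),x.round(4),r.round(5))
x2=x
# held arc robustness
v=P[...,:2]-t;mm=(abs(P[...,2]-.176)<.0035)&(np.hypot(v[...,0],v[...,1])<.028);e=onplane(c,edge(P,mm),.176)[:,:2];o=e-t
for lo,s in ((.008,.017),(.012,.014),(.016,.011)):
    k=(o@f>lo)&(abs(o@g)<s); x,r=arc(e[k],.021,t); print("collar",k.sum(),x.round(4),r.round(5),"shift needed",(x2-x).round(4))
# slots visible: two near ones
hh,ww=d.shape;vv,uu=np.mgrid[:hh,:ww];Q=onplane(c,np.c_[uu.ravel(),vv.ravel()],.09).reshape(hh,ww,3)
E
```

```text
w_held2 n 1579 z 0.17566550463671812 arc 156 centre [0.5028 0.2521] minus tcp [0.0003 0.0006] fwd/side 0.0002 0.0007 res 0.00114
hub 199 [0.5019 0.2522] 0.00099
hub 136 [0.5025 0.252 ] 0.00041
collar 156 [0.5028 0.2521] 0.00114 shift needed [-0.0003 -0.0001]
collar 62 [0.5035 0.2519] 0.00019 shift needed [-0.001   0.0001]
collar 49 [0.5036 0.252 ] 0.0002 shift needed [-0.0011  0.    ]
```

TCP target for the hub is (0.5015, 0.2514), which agrees with the top camera (0.5015, 0.2507). Probing the mesh under a force limit.

```bash
python3 -W ignore - <<'E'
from h import *
X,Y=.5015,.2514
fine((X,Y,.163),-101.2,n=3); st("pre")
e=np.array([X,Y])-observe()["eef_pos"][:2]; cmd=np.array([X,Y])+e
print(move_l([*cmd,.118],feed=.025,max_force=8)); st("mesh")
E
```

```text
pre 25.49 [0.5015 0.2514 0.1631] F [-0.6  0.2 -3.8] M [ 0.01 -0.03 -0.01] op 0.0207 yaw [-0.19371728 -0.98080279]
False
mesh 27.44 [0.5017 0.2515 0.1182] F [-0.4  0.1 -3.6] M [-0.02 -0.    0.08] op 0.0206 yaw [-0.19371728 -0.98080279]
```

Meshed with no contact force, foot about 39 mm deep. Pressing home.

```bash
python3 -W ignore - <<'E'
from h import *
x,y,_=observe()["eef_pos"]
print(move_l([.5015,.2514,.097],feed=.015,max_force=32)); st("pressed")
hold(.3); st("settled")
E
```

```text
True
pressed 28.6 [0.5018 0.2515 0.1026] F [-2.3 -1.3  9.2] M [-0.26  0.64 -0.02] op 0.0208 yaw [-0.19371728 -0.98080279]
settled 28.9 [0.5018 0.2515 0.1028] F [-3.1 -0.6  9. ] M [-0.23  0.63  0.01] op 0.0206 yaw [-0.19371728 -0.98080279]
```

```bash
python3 -W ignore - <<'E'
from h import *
z=.1015
for i in range(12):
    move_l([.5014,.2514,z],feed=.02); hold(.15); st(f"{z:.4f}")
    if observe()["ft_force"][2]>24: break
    z-=.001
E
```

```text
0.1015 29.3 [0.502  0.2516 0.1033] F [-4.4 -2.6  8. ] M [-0.38  0.9   0.02] op 0.0205 yaw [-0.19371728 -0.98080279]
0.1005 29.7 [0.502  0.2516 0.1024] F [-4.2 -1.9  9.2] M [-0.41  0.93 -0.05] op 0.0203 yaw [-0.19371728 -0.98080279]
0.0995 30.1 [0.5021 0.2516 0.1022] F [-6.1 -3.1 14.7] M [-0.65  1.36  0.01] op 0.0207 yaw [-0.19371728 -0.98080279]
0.0985 30.5 [0.5021 0.2516 0.1021] F [-11.3  -3.4  20.3] M [-0.76  1.89 -0.04] op 0.0208 yaw [-0.19371728 -0.98080279]
0.0975 30.9 [0.5022 0.2516 0.1021] F [-12.8  -5.7  26.8] M [-1.01  2.4  -0.01] op 0.0208 yaw [-0.19371728 -0.98080279]
```

The TCP stops at z 0.1021, the predicted home height, while the force climbs, so the collar is seated. I'll relieve the side load a little, hold, and check with the wrist camera and the top view before handing in.

```bash
python3 -W ignore - <<'E'
from meas import *
move_l([.5002,.2510,.0973],feed=.02); hold(.3); st("relieved")
hold(2.3); st("held")
c=get_calibration("wrist"); im,d=get_image("wrist"); np.savez("pics/fin.npz",im=im,d=d,T=c["world_from_camera"])
P=cloud(c,d); t=observe()["eef_pos"]; held("fin",t,.098)
f=-c["world_from_camera"][:2,2];f/=np.linalg.norm(f);o=P[...,:2]-t[:2];r=np.hypot(o[...,0],o[...,1]);k=o@f>.008
print("collar z",np.median(P[...,2][(r<.018)&(r>.014)&k&(P[...,2]<.11)]),"hub z",np.median(P[...,2][(r>.025)&(r<.031)&k]))
it,dt=get_image("top"); ct=get_calibration("top"); Pt=cloud(ct,dt)
z=np.load("pics/top0.npz"); P0=cloud(ct,z["d"])
for n,xy in dict(short=(.46,-.3405),tw_s=(.446,-.261),tw_l=(.5386,-.3263)).items():
    for nm,PP in (("before",P0),("now",Pt)):
        m=(np.hypot(PP[...,0]-xy[0],PP[...,1]-xy[1])<.022)&(PP[...,2]>.08); print(n,nm,m.sum(),np.median(PP[m],0).round(4) if m.any() else None)
for (u,v) in ((336,203),(290,201),(366,204)): print("bystander diff",np.abs(it[v-12:v+13,u-12:u+13].astype(int)-z["im"][v-12:v+13,u-12:u+13]).mean().round(1))
cv2.imwrite("pics/fin.png",np.hstack([im[:,120:520],cv2.resize(it[120:290,180:500],(400,212)).repeat(1,0) if 0 else cv2.copyMakeBorder(cv2.resize(it[120:290,180:500],(400,212)),0,188,0,0,0)])[...,::-1])
E
```

```text
relieved 31.45 [0.5021 0.2516 0.1021] F [-8.8 -3.1 24.7] M [-0.76  1.79 -0.04] op 0.0205 yaw [-0.19371728 -0.98080279]
held 33.75 [0.5021 0.2516 0.1021] F [-9.  -3.2 23.6] M [-0.78  1.79 -0.02] op 0.0208 yaw [-0.19371728 -0.98080279]
fin n 1553 z 0.09776263073836658 arc 157 centre [0.5023 0.2523] minus tcp [0.0002 0.0007] fwd/side 0.0001 0.0007 res 0.001
collar z 0.09802429342392062 hub z 0.1742421671568899
short before 0 None
short now 101 [ 0.4601 -0.3413  0.0875]
tw_s before 100 [ 0.4459 -0.2604  0.0871]
tw_s now 99 [ 0.4458 -0.2608  0.0872]
tw_l before 139 [ 0.5384 -0.3237  0.1056]
tw_l now 136 [ 0.5382 -0.3238  0.1059]
bystander diff 18.4
bystander diff 16.1
bystander diff 18.2
```

View pics/fin.png

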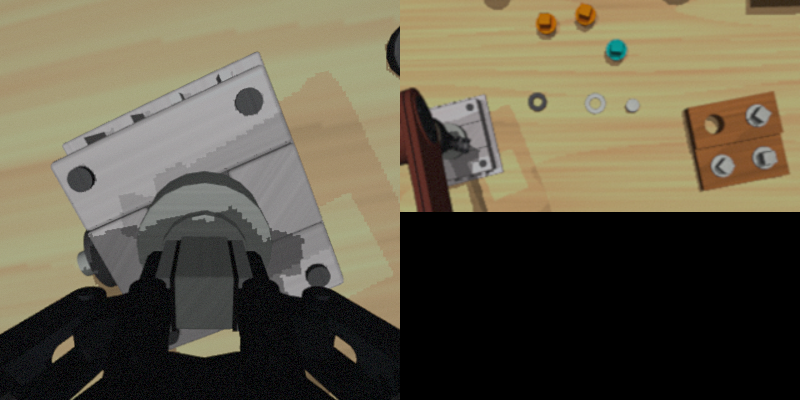

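The left picture shows the collar sitting on the hub face, with its top at z 0.098 (90 + 8 mm). The right one shows the short shaft in the rack and the washer, bearing and spacer in their places. Handing in.

```bash
python3 -W ignore - <<'E'
from h import *
st("before"); job_done(); st("after")
E
```

```text
before 33.85 [0.5021 0.2516 0.1021] F [-8.8 -3.1 24.3] M [-0.8   1.83 -0.04] op 0.0207 yaw [-0.19371728 -0.98080279]
the job is handed in; nothing more can be done
the job is handed in; nothing more can be done
```

Both shafts are in place and I handed the job in at 33.9 s of the 64 s allowed; the system gives no verdict.

- **Short shaft:** it hangs released in the free low hole. Its head top is at z 0.088 m as expected, about 1 mm from the hole axis in the top view.
- **Long shaft:** I turned its splines to the hub's measured slot angle of -11.2° and it meshed with no contact force. It is still gripped and pressed down with about 24 N, and was held for more than two seconds. The TCP stopped at the predicted home height and the collar top measures z 0.098 m (hub face plus 8 mm). It sits within about 1 mm of my hub-axis estimate.
- **Rack shafts:** the short and long twins measured within 0.5 mm of where they started.

**Checks that failed or disagreed:**
- The final depth reading of the hub face hit a finger (0.174 m) and was useless, so seating rests on the collar height, TCP stop and force.
- The wrist and top cameras differed by 1–3 mm. I handled this by measuring the held shaft and its target in the same picture.
- A side load of about 9 N remained on the tool.
- The before/after picture difference at the washer, bearing and spacer was 16–18 grey levels, which I put down to changed lighting. In the picture they had not moved, but I did not measure their positions.

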